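# Thread-test the wing screws and keep the good ones

## Task

The three wing screws in the wooden rack are each started in their own square gauge nut, and some may have a spoiled thread: try every one by turning its wing clockwise (seen from above) about a sixth of a turn, and do not turn it back. Stand each screw that turns freely, with its nut, upright in the steel tray; leave any that comes up hard before then standing in its socket in the rack. Do not disturb the other things on the counter.

Things in the scene. Friction and masses are not known exactly. Their poses are not given: they have to be found in the camera images.
- rack: Fixed pale-wood test rack, 70 (x) x 270 (y) x 30 (z) mm, origin at the centre of its underside. Three square sockets 34 mm wide and 18 mm deep (floor 12 mm above the table) lie on its centre line at y = -90, 0 and +90 mm; a gauge nut stands in each.
- tray: Fixed open steel keep tray, 130 (x) x 200 (y) x 25 (z) mm, walls 4 mm and floor 4 mm thick, origin at the centre of its underside. Empty at the start.
- nut_a: Square steel gauge nut 32 x 32 mm and 24 mm high (150 g), standing in a socket of the rack with its wing screw started in it from above; nut and screw stay together and are 72 mm high. Origin at the centre of the nut's underside, z up along the screw. The three pairs look alike.
- nut_b: Square steel gauge nut 32 x 32 mm and 24 mm high (150 g), standing in a socket of the rack with its wing screw started in it from above; nut and screw stay together and are 72 mm high. Origin at the centre of the nut's underside, z up along the screw. The three pairs look alike.
- nut_c: Square steel gauge nut 32 x 32 mm and 24 mm high (150 g), standing in a socket of the rack with its wing screw started in it from above; nut and screw stay together and are 72 mm high. Origin at the centre of the nut's underside, z up along the screw. The three pairs look alike.
- wing_a (a point): Centre of the wing head of the screw in nut_a, 59 mm above that nut's underside. The wing is an upright flat steel plate, 50 mm long (this point's x), 9 mm thick (its y), 26 mm high (z, 13 mm above and below this point); it turns with the screw. Under it a 12 mm shank shows for 22 mm above the nut.
- wing_b (a point): Centre of the wing head of the screw in nut_b, 59 mm above that nut's underside. The wing is an upright flat steel plate, 50 mm long (this point's x), 9 mm thick (its y), 26 mm high (z, 13 mm above and below this point); it turns with the screw. Under it a 12 mm shank shows for 22 mm above the nut.
- wing_c (a point): Centre of the wing head of the screw in nut_c, 59 mm above that nut's underside. The wing is an upright flat steel plate, 50 mm long (this point's x), 9 mm thick (its y), 26 mm high (z, 13 mm above and below this point); it turns with the screw. Under it a 12 mm shank shows for 22 mm above the nut.
- screw_a (a joint): Angle of the screw in nut_a, rad, growing as it is turned clockwise seen from above (screwed in), between -0.15 and 0.15 at the start. A good thread turns on for well over a turn against only 0.02 N m; a bad one comes up hard at 0.35 and goes no further. It stays where it is left and its height does not change noticeably.
- screw_b (a joint): Angle of the screw in nut_b, rad, growing as it is turned clockwise seen from above (screwed in), between -0.15 and 0.15 at the start. A good thread turns on for well over a turn against only 0.02 N m; a bad one comes up hard at 0.35 and goes no further. It stays where it is left and its height does not change noticeably.
- screw_c (a joint): Angle of the screw in nut_c, rad, growing as it is turned clockwise seen from above (screwed in), between -0.15 and 0.15 at the start. A good thread turns on for well over a turn against only 0.02 N m; a bad one comes up hard at 0.35 and goes no further. It stays where it is left and its height does not change noticeably.
- spray_can: Small can standing upright, 52 mm diameter, 100 mm high, a bystander. Origin at its underside.
- screwdriver: Screwdriver lying on the counter, a bystander. Origin at its underside.
- wrench: Wrench lying on the counter, a bystander. Origin at its underside.
- tape_roll: Black ring of tape lying flat, 68 mm across, 24 mm high, a bystander. Origin at its underside.
- padlock: Brass padlock standing, 22 x 44 mm, 63 mm high, a bystander. Origin at its underside.
- screw_carton: Cardboard carton 60 x 90 x 45 mm, a bystander. Origin at its underside.
- hex_bolt: Dark bolt standing on its head, 28 mm across, 55 mm high, a bystander. Origin at its underside.
Things that resemble listed ones, but are neither listed nor needed, are in the scene too. What is shaped like the nut_c but green or turquoise is not meant. What is shaped like the nut_b but turquoise is not meant.

How it is judged:
On the way:
1. every screw has been tried: each good one turned clockwise to beyond 0.6 rad (there are two), a spoiled one up to where it binds (beyond 0.27 rad) (value of joint each of screw_a, screw_b, screw_c above 0.27 rad and (value of joint each of screw_a, screw_b above 0.6 rad or value of joint each of screw_b, screw_c above 0.6 rad or value of joint each of screw_a, screw_c above 0.6 rad)), for 0.1 s.
At the end, for the whole second after the job is handed in: The screws that turn freely (turned beyond 0.5 rad) stand with their nuts on the floor of the tray; the one that binds (below 0.5 rad) stands seated in a socket of the rack, nut underside under 20 mm above the table; all upright within 0.2 rad, released, at rest (((value of joint screw_a above 0.5 rad and x of nut_a in the frame of tray between -0.062 and 0.062 m and y of nut_a in the frame of tray between -0.097 and 0.097 m and z of nut_a in the frame of tray between -0.01 and 0.012 m) or (value of joint screw_a below 0.5 rad and x of nut_a in the frame of rack between -0.015 and 0.015 m and y of nut_a in the frame of rack between -0.11 and 0.11 m and z of nut_a in the frame of rack between 0 and 0.02 m)) and angle between each of nut_a, nut_b, nut_c's own z axis and vertical below 0.2 rad and linear speed of each of nut_a, nut_b, nut_c below 0.02 m/s and ((value of joint screw_b above 0.5 rad and x of nut_b in the frame of tray between -0.062 and 0.062 m and y of nut_b in the frame of tray between -0.097 and 0.097 m and z of nut_b in the frame of tray between -0.01 and 0.012 m) or (value of joint screw_b below 0.5 rad and x of nut_b in the frame of rack between -0.015 and 0.015 m and y of nut_b in the frame of rack between -0.11 and 0.11 m and z of nut_b in the frame of rack between 0 and 0.02 m)) and ((value of joint screw_c above 0.5 rad and x of nut_c in the frame of tray between -0.062 and 0.062 m and y of nut_c in the frame of tray between -0.097 and 0.097 m and z of nut_c in the frame of tray between -0.01 and 0.012 m) or (value of joint screw_c below 0.5 rad and x of nut_c in the frame of rack between -0.015 and 0.015 m and y of nut_c in the frame of rack between -0.11 and 0.11 m and z of nut_c in the frame of rack between 0 and 0.02 m)) and (value of joint each of screw_a, screw_b above 0.5 rad or value of joint each of screw_b, screw_c above 0.5 rad or value of joint each of screw_a, screw_c above 0.5 rad)); the robot touches nothing.
It fails at once if a bystander is moved by more than 40 mm (distance of any of spray_can, screwdriver, wrench, tape_roll, padlock, screw_carton, hex_bolt from where it was at the start of the episode above 0.04 m).
It also fails if it takes over 72 s, if anything falls off the work surface, if the arm or the gripper's body presses on something with over 40 N, if the wrist force passes 120 N, or if a joint passes its speed limit or range.

## Robot

A 6-joint arm with a two-finger parallel gripper is mounted at the origin on the work surface. World frame = base frame: x ahead of the robot, y to its left, z up, the work surface at z = 0. Lengths are in m, angles in rad, forces in N, time in s.
With the tool pointing down it reaches from about 0.325 to 0.9 m from the base axis. Payload 6.1 kg.
Tool frame: the origin (TCP) lies at the very end of the fingers, on their centre line; the grasp point (between the pads) lies ctrl.pinch_z behind it (ctrl.pinch_z is the distance from the TCP to the grasp point, in m); z points along the fingers, y is the line along which they close (so a half turn about z gives the same grasp; the last joint's range is limited). The gripper opens to 87 mm and grips with 3 to 60 N. Pads are 19 mm wide; open, the fingers measure 117 mm over their backs; the gripper's body (75 mm by 190 mm) begins 51 mm behind the grasp point.
Start: joints at [-1.35, 0.22, 1.526, -0, 1.395, -0.126], TCP at [0.212, -0.588, 0.185] pointing down, gripper open.
Joint ranges: [-2.98, 2.98], [-0.91, 2.08], [0.09, 2.57], [-1.24, 4.39], [0.2, 2.65], [-2.68, 2.68]. Speed limits (rad/s): [2.57, 2.57, 3.01, 3.14, 3.14, 3.14].

## Interface

Orientations are given as a 3x3 rotation matrix whose columns are the frame's x, y, z axes.
In Python, from workcell import ctrl, eyes, order gives the robot as it stands.
- The arm moves only by the tool drive_tool, never from a script. Its argument "rows" is one flat list of numbers, 5 for each row, row after row: the finger opening in mm, from 0 to 87, then the shift along the world's x, y, z in mm, then the turn about the world's z in rad. In form: [claw, dx, dy, dz, twist, claw, dx, dy, dz, twist, ...]. A call has 1 to 20 rows; each row shifts and turns the commanded pose from where the row before left it; what a row does not reach is not made up. A row lasts 1/8 s, in which the tool goes at most 62.5 mm and 10.7 degrees, less where a joint would pass 70% of its speed; a pose out of reach is approached as far as the arm can. A call with a gripper value outside its range is refused whole. The fingers move at their own pace and stop on an object; "grip_force" is the grip in N (left out, the last holds). Time passes only in rows, so rows that do not move let the fingers close. It gives the time, the measured TCP pose, the force, the opening and the grip force at its end, in the units of the state.
- ctrl.read_state(): the state, without advancing time (a new reading comes with each control period).
- eyes.camera(name): name is "scene" or "top"; returns the picture (420x560x3 uint8, blue, green, red); there is no depth.
- eyes.camera_params(name): a dict with "K" (3x3 intrinsics, pixels), "position" and "orientation" of the camera in the world. Camera axes: x right, y down, z forward; pixel columns grow to the right and rows downward; lengths in m; the calibration is good to about 2 mm. A picture is of the moment at which its call begins. camera_params takes no time and is no camera call.
- order.finish_job(): hands the job in; it is judged then, once.
The state is a dict: "time_s": time; "joints": joint angles; "joint_velocities": joint speeds; "joint_torque": joint torques, N m; "eef_pos": TCP position; "tool_rot": TCP orientation; "force": force on the tool from outside, world axes, zero at the start; "wrist_torque": the same for the moment, N m; "width": finger opening in m; "grasp_force": force on a finger pad.
Only numpy, scipy, OpenCV 4.12 (cv2) and the standard library are available. Lean on these libraries where they do the work, as an engineer would, in place of code of your own. Each camera call takes 0.05 s, during which the arm holds its last target. There are 200 camera calls.

## Working session

There is one attempt and no reset: what is moved stays moved. The work goes in short steps, Python scripts to look and compute and a tool call to move; the robot and the scene stay as the last step left them, time stands still between calls to the robot, and variables do not carry over. Pictures are saved under pics/ and viewed, at most 10 in all, crops included, and the job is handed in when it is done.

Besides the shell and the picture viewer there is one more tool, called after "Emit:" as name(argument=value, ...) on one line, values as JSON. drive_tool: Moves the arm, as the interface text tells. Its arguments: {"type":"object","properties":{"rows":{"type":"array","items":{"type":"number"}},"grip_force":{"type":"number"}},"required":["rows"]}

```bash
mkdir -p pics
cat > h.py <<'E'
import numpy as np, cv2
from workcell import ctrl, eyes, order
def ray(name,u,v,z):
    p=eyes.camera_params(name);K=np.array(p['K']);R=np.array(p['orientation']);o=np.array(p['position'])
    d=R@np.linalg.inv(K)@np.array([u,v,1.]);return o+d*(z-o[2])/d[2]
def proj(name,P):
    p=eyes.camera_params(name);c=np.array(p['orientation']).T@(np.array(P)-np.array(p['position']));q=np.array(p['K'])@c;return q[:2]/q[2]
E
python3 - <<'E'
from h import *
a=eyes.camera('top');b=eyes.camera('scene');cv2.imwrite('pics/t0.png',a);cv2.imwrite('pics/s0.png',b)
for n in('top','scene'):print(eyes.camera_params(n))
print(ctrl.pinch_z,ctrl.read_state())
E
```

```text
{'K': array([[466.17403671,   0.        , 275.21828442],
       [  0.        , 466.17403671, 208.66696126],
       [  0.        ,   0.        ,   1.        ]]), 'position': array([0.44467326, 0.04518972, 1.23040905]), 'orientation': array([[ 0.00702319, -0.99398139,  0.10932368],
       [-0.99990995, -0.00823082, -0.01059898],
       [ 0.01143502, -0.1092394 , -0.99394969]])}
{'K': array([[544.19731086,   0.        , 281.10251645],
       [  0.        , 544.19731086, 207.06382624],
       [  0.        ,   0.        ,   1.        ]]), 'position': array([ 1.75638512, -0.26822962,  1.28302633]), 'orientation': array([[ 0.21767238,  0.68217406, -0.69803817],
       [ 0.97594168, -0.14295671,  0.16462449],
       [ 0.01251332, -0.71707875, -0.69687982]])}
0.0187 {'time_s': 0.1, 'joints': array([-1.35008515e+00,  2.21157679e-01,  1.52748288e+00, -1.10561717e-05,
        1.39469302e+00, -1.26136321e-01]), 'joint_velocities': array([-0.0002414 , -0.00116352, -0.00378062,  0.0016027 , -0.00199665,
        0.00051885]), 'joint_torque': array([ 4.88399855e-04, -4.95946527e+01, -3.88515186e+01,  7.02465232e-02,
        5.16377692e-02, -4.48076571e-05]), 'eef_pos': array([ 0.21229442, -0.58718527,  0.18394756]), 'tool_rot': array([[ 9.40448407e-01,  3.39936229e-01, -3.91750885e-04],
       [ 3.39936391e-01, -9.40446900e-01,  1.69631143e-03],
       [ 2.08216806e-04, -1.72846377e-03, -9.99998485e-01]]), 'force': array([ 0.30563805,  0.66566167, -0.89503292]), 'wrist_torque': array([-0.0237449 , -0.00718654, -0.04912122]), 'grasp_force': 0.0, 'width': 0.0870066421955824}
```

View pics/t0.png

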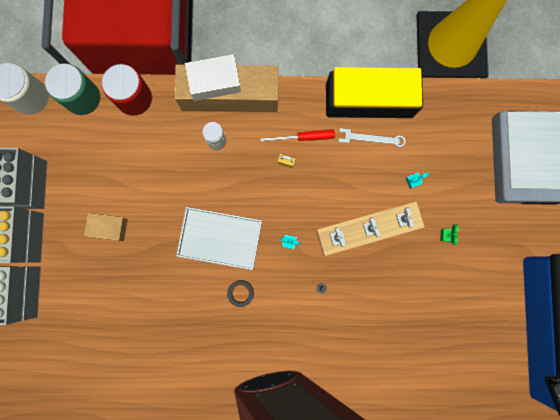

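View pics/s0.png

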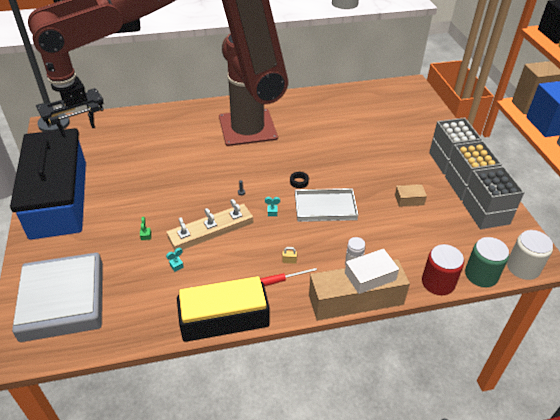

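The top view shows the rack with three steel wing screws at about (338,237), (372,228) and (405,217). The tray is at (219,238). Lookalikes are turquoise at (290,242), turquoise at (417,180) and green at (451,235), none of them in the rack. I choose the three grey ones in the rack. The scene view agrees, with the same three at (183,230), (210,217) and (237,209).

```bash
cat > m.py <<'E'
from h import *
a=cv2.imread('pics/t0.png');hsv=cv2.cvtColor(a,cv2.COLOR_BGR2HSV)
crop=a[190:270,305:435];cv2.imwrite('pics/c0.png',cv2.resize(crop,None,fx=6,fy=6,interpolation=cv2.INTER_CUBIC))
m=((hsv[...,1]<60)&(hsv[...,2]>60)).astype(np.uint8)
n,l,s,c=cv2.connectedComponentsWithStats(m)
for i in range(1,n):
    if s[i,4]>25 and 170<c[i][0]<440 and 190<c[i][1]<275:
        r=cv2.minAreaRect(np.argwhere(l==i)[:,::-1].astype(np.float32));print(s[i],c[i],r)
        z=.025 if s[i,4]>1000 else .084
        print('world box',[ray('top',*p,z)[:2].round(4) for p in cv2.boxPoints(r)])
E
python3 m.py
python3 - <<'E'
from h import *
a=cv2.imread('pics/t0.png');hsv=cv2.cvtColor(a,cv2.COLOR_BGR2HSV)
print(hsv[243,325],hsv[300,400],hsv[208,418],hsv[237,355],hsv[226,340])
E
```

```text
[ 176  207   86   63 3927] [218.86911128 237.99261523] ((218.72801208496094, 237.99600219726562), (77.99405670166016, 50.71402359008789), 10.30484676361084)
world box [array([0.453 , 0.2866]), array([0.5821, 0.267 ]), array([0.5473, 0.0674]), array([0.4188, 0.0893])]
[396 208  18  19 210] [405.06190476 217.97619048] ((404.15447998046875, 218.00274658203125), (19.11305809020996, 14.540916442871094), 77.00537872314453)
world box [array([ 0.5691, -0.264 ]), array([ 0.5775, -0.2995]), array([ 0.5313, -0.309 ]), array([ 0.5229, -0.2737])]
[363 218  17  19 198] [371.1969697  227.71212121] ((370.7936096191406, 227.81195068359375), (19.827003479003906, 13.313786506652832), 73.3007583618164)
world box [array([ 0.5438, -0.1808]), array([ 0.5535, -0.2125]), array([ 0.5066, -0.2258]), array([ 0.497 , -0.1942])]
[330 227  16  20 196] [337.63265306 237.2755102 ] ((337.1559753417969, 237.35321044921875), (19.922786712646484, 12.930655479431152), 73.3007583618164)
world box [array([ 0.5198, -0.0978]), array([ 0.5292, -0.1284]), array([ 0.4823, -0.1421]), array([ 0.473 , -0.1116])]
[ 19 114 223] [ 14 164 187] [ 17 125 221] [ 20 110 230] [ 20 111 232]
```

View pics/c0.png

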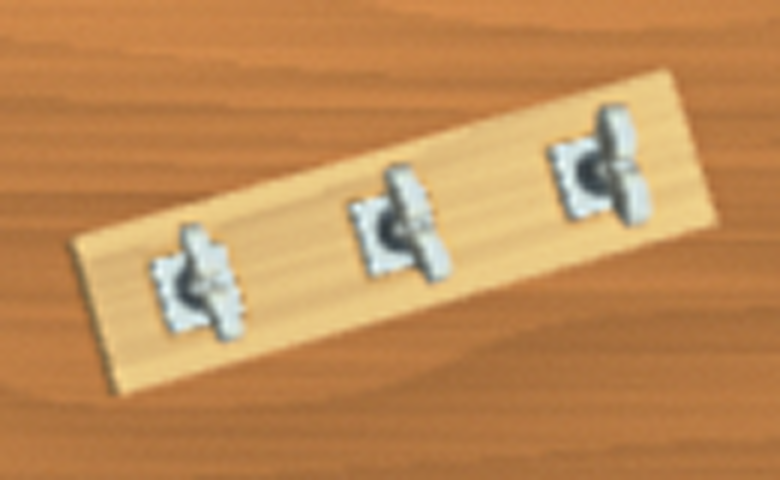

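The crop shows three uncoloured steel nuts seated in the rack sockets, with wings at crop pixels (212,282), (420,222) and (625,163). Each wing lies roughly across the rack.

Run:
```python
from h import *
f=lambda p,z:ray('top',(p[0]+.5)/6-.5+305,(p[1]+.5)/6-.5+190,z)[:2]
c=[f(p,.03) for p in[(73,240),(665,70),(718,225),(118,395)]]
cen=np.mean(c,0);d=(c[1]+c[2]-c[0]-c[3])/2;L=np.linalg.norm(d);print('rack',c,cen,L,np.linalg.norm((c[0]+c[1]-c[2]-c[3])/2));u=d/L
print('rack dir deg',np.degrees(np.arctan2(*u[::-1])))
for n,(e1,e2),k in zip('LMR',[((194,226),(234,337)),((401,166),(442,277)),((614,104),(638,221))],(-1,0,1)):
    p,q=f(e1,.084),f(e2,.084);w=p-q
    print(n,'rackpos',(cen+k*.09*u).round(4),'wing',((p+q)/2).round(4),np.linalg.norm(w).round(4),'deg',np.degrees(np.arctan2(w[1],w[0])).round(1))
# bystanders on table
for n,p in dict(bolt=(322,288),tape=(240,293),tq=(290,242),tq2=(417,180),gr=(451,235),padlock=(287,160)).items(): print(n,ray('top',*p,.02)[:2].round(3))
```

```text
rack [array([ 0.52329193, -0.07517313]), array([ 0.59916025, -0.33259936]), array([ 0.53193483, -0.35380005]), array([ 0.45709011, -0.09425447])] [ 0.52786928 -0.21395675] 0.2692463001198512 0.06968764318680713
rack dir deg -73.74698758792303
L rackpos [ 0.5027 -0.1276] wing [ 0.5032 -0.1276] 0.0482 deg 19.5
M rackpos [ 0.5279 -0.214 ] wing [ 0.5285 -0.2134] 0.0484 deg 19.5
R rackpos [ 0.5531 -0.3004] wing [ 0.5536 -0.2984] 0.0492 deg 10.2
bolt [ 0.374 -0.089]
tape [0.36  0.121]
tq [ 0.491 -0.007]
tq2 [ 0.657 -0.341]
gr [ 0.513 -0.427]
padlock [0.707 0.002]
```

Emit:
drive_tool(rows=[45,28.4,24,0,-0.014,45,28.4,24,0,-0.014,45,28.4,24,0,-0.014,45,28.4,24,0,-0.014,45,28.4,24,0,-0.014,45,28.4,24,0,-0.014,45,28.4,24,0,-0.014,45,28.4,24,0,-0.014,45,28.4,24,0,-0.014,45,28.4,24,0,-0.014,45,28.4,24,0,-0.014,45,28.6,23.7,0,-0.015,45,0,0,-40,0,45,0,0,-40,0,45,0,0,0,0], grip_force=20)

```text
time_s: 1.98
eef_pos: [0.5504, -0.2977, 0.1003]
tool_rot: [[0.984, 0.177, -0.007], [0.177, -0.984, 0.005], [-0.006, -0.007, -1.0]]
force: [-0.8, 0.8, 0.0]
width: 0.0449
grasp_force: 0.0
```

Emit:
drive_tool(rows=[45,2,-1.5,-16,0,45,0,0,-15,0,45,0,0,-15,0,45,0,0,0,0,5,0,0,0,0,5,0,0,0,0,5,0,0,0,0,5,0,0,0,0])

```text
time_s: 2.98
eef_pos: [0.5556, -0.3017, 0.0593]
tool_rot: [[0.984, 0.177, 0.0], [0.177, -0.984, -0.0], [0.0, 0.0, -1.0]]
force: [-0.4, -0.2, 0.2]
width: 0.0127
grasp_force: 0.0
```

```bash
cat > st.py <<'E'
from h import *
s=ctrl.read_state()
for k in('time_s','eef_pos','force','wrist_torque','width','grasp_force'):print(k,np.round(s[k],4))
R=s['tool_rot'];print('yaw',round(np.degrees(np.arctan2(R[1,0],R[0,0])),2),'q',s['joints'].round(3))
E
python3 st.py
```

```text
time_s 2.975
eef_pos [ 0.5556 -0.3017  0.0593]
force [-0.3528 -0.1685  0.1571]
wrist_torque [ 0.044  -0.0194  0.0324]
width 0.0127
grasp_force 0.0
yaw 10.19 q [-0.622  0.35   1.614  0.     1.177  0.771]
```

Emit:
drive_tool(rows=[5,-2,2,-4,0,5,0,0,0,0,5,0,0,0,0,5,0,0,0,0])

```text
time_s: 3.48
eef_pos: [0.5535, -0.2996, 0.055]
tool_rot: [[0.984, 0.177, 0.0], [0.177, -0.984, -0.0], [0.0, 0.0, -1.0]]
force: [0.5, -0.6, 0.3]
width: 0.0051
grasp_force: 0.0
```

```bash
python3 st.py
```

```text
time_s 3.475
eef_pos [ 0.5535 -0.2996  0.055 ]
force [ 0.4702 -0.6318  0.2862]
wrist_torque [ 0.0327 -0.0619 -0.0318]
width 0.0051
grasp_force 0.0
yaw 10.19 q [-0.621  0.349  1.624  0.     1.169  0.772]
```

Run:
```python
from h import *
a=eyes.camera('top')[170:290,280:450];b=eyes.camera('scene')[170:260,150:280]
a=cv2.resize(a,(400,282),interpolation=2);b=cv2.resize(b,(400,277),interpolation=2)
cv2.imwrite('pics/c1.png',np.hstack([cv2.resize(a,(400,280)),cv2.resize(b,(400,280))]))
print(proj('scene',[.5534,-.2995,.084]),proj('scene',[.5027,-.1276,.084]),proj('top',[.5534,-.2995,.084]))
```

```text
[180.94764901 221.27722135] [233.81846368 202.18661333] [409.34298618 216.73824583]
```

View pics/c1.png

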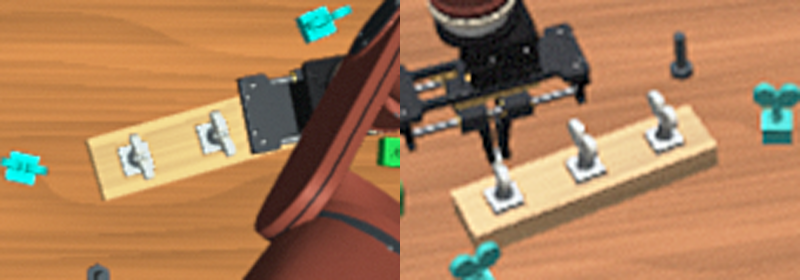

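The fingers closed to 5 mm without contact. In the scene half they sit at about (500,145), at or behind the near wing. I'll zoom in with markers to compare.

Run:
```python
from h import *
b=eyes.camera('scene');s0=cv2.imread('pics/s0.png');o=[]
for im in(b,s0):
    c=cv2.resize(im[195:255,155:215],(400,400),interpolation=2)
    for P,col in(([.5535,-.2996,.055],(0,0,255)),([.5535,-.2996,.084],(255,0,0)),([.5535,-.2996,.036],(0,255,0))):
        q=(proj('scene',P)-[155,195]+.5)*400/60;cv2.circle(c,tuple(int(x) for x in q),4,col,-1)
    o.append(c)
cv2.imwrite('pics/c2.png',np.hstack(o))
```

```text
(no output)
```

View pics/c2.png

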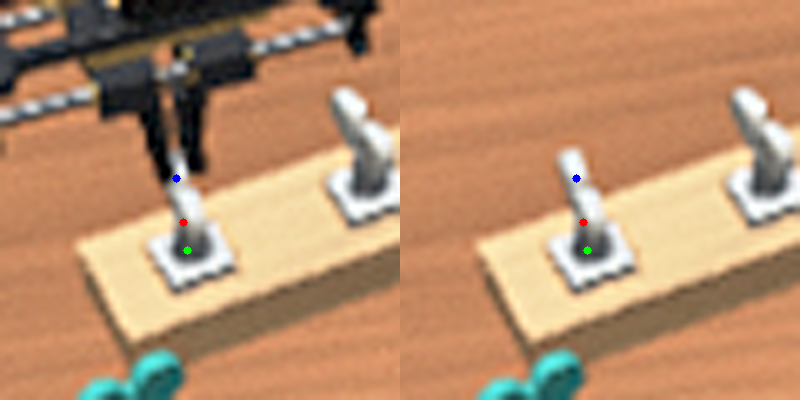

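The wing lobes match my height model: blue, red and green fall on the wing top, the wing underside and the nut top. The fingertips appear about 50 crop px (roughly 7 px) short of the projected TCP in red. I'll check the TCP projection against the start picture.

Run:
```python
from h import *
s0=cv2.imread('pics/s0.png');
c=cv2.resize(s0[60:150,25:125],(600,540),interpolation=2)
T=np.array([.21229,-.58719,.18395]);y=np.array([.33994,-.94045,-.0017])
for P,col in((T,(0,0,255)),(T+y*.0435,(0,255,255)),(T-y*.0435,(0,255,255)),(T+[0,0,.03],(255,0,0))):
    q=(proj('scene',P)-[25,60]+.5)*6;cv2.circle(c,tuple(int(x) for x in q),4,col,-1)
cv2.imwrite('pics/c3.png',c)
```

```text
(no output)
```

View pics/c3.png

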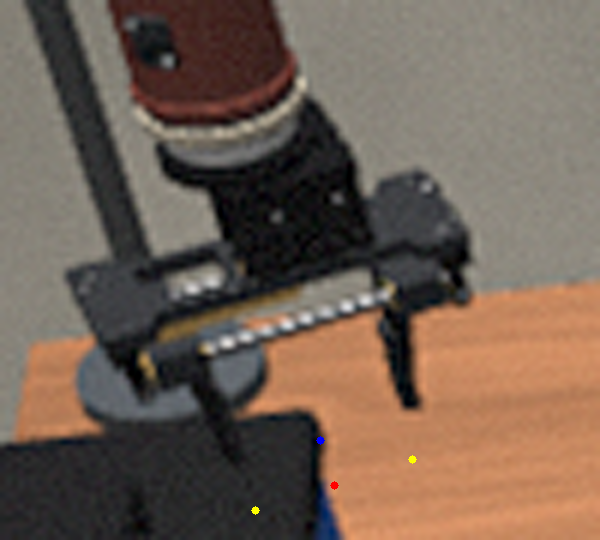

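The start-pose tips, at (412,405) and (240,460), also sit about 50 px (roughly 32 mm) above the projected TCP markers. So the real fingertips are about 32 mm above the reported TCP, which explains the missed grasp just above the wing. I'll open, go lower in guarded steps, and close again.

Emit:
drive_tool(rows=[40,0,0,0,0,40,0,0,0,0,40,0,0,0,0,40,0,0,0,0,40,0,0,-6,0,40,0,0,-6,0,40,0,0,-6,0,40,0,0,0,0])

```text
time_s: 4.62
eef_pos: [0.5528, -0.2991, 0.0358]
tool_rot: [[0.984, 0.177, -0.001], [0.177, -0.984, 0.001], [-0.001, -0.001, -1.0]]
force: [-0.5, -0.5, 1.5]
width: 0.0401
grasp_force: 0.0
```

Emit:
drive_tool(rows=[40,0,0,-5,0,40,0,0,-5,0,40,0,0,0,0,5,0,0,0,0,5,0,0,0,0,5,0,0,0,0,5,0,0,0,0,5,0,0,0,0])

```text
time_s: 5.62
eef_pos: [0.5535, -0.2997, 0.0271]
tool_rot: [[0.984, 0.177, 0.0], [0.177, -0.984, -0.0], [0.0, 0.0, -1.0]]
force: [0.2, 0.3, -0.1]
width: 0.0085
grasp_force: 20.0
```

```bash
python3 st.py
```

```text
time_s 5.625
eef_pos [ 0.5535 -0.2997  0.0271]
force [ 0.1709  0.3151 -0.0791]
wrist_torque [ 0.0233  0.0854 -0.0067]
width 0.0085
grasp_force 19.9951
yaw 10.19 q [-0.621  0.384  1.637 -0.     1.121  0.772]
```

Grasped, 9 mm. Now I turn it 0.4 rad clockwise and read the torque.

Emit:
drive_tool(rows=[5,0,0,0,-0.08,5,0,0,0,-0.08,5,0,0,0,-0.08,5,0,0,0,-0.08,5,0,0,0,-0.08,5,0,0,0,0,5,0,0,0,0])

```text
time_s: 6.5
eef_pos: [0.5534, -0.2994, 0.027]
tool_rot: [[0.976, -0.219, 0.0], [-0.219, -0.976, 0.0], [-0.0, -0.0, -1.0]]
force: [-0.3, 0.8, 0.9]
width: 0.0087
grasp_force: 20.0
```

```bash
python3 st.py
```

```text
time_s 6.5
eef_pos [ 0.5534 -0.2994  0.027 ]
force [-0.3079  0.7699  0.8886]
wrist_torque [ 0.2763  0.0256 -0.0318]
width 0.0087
grasp_force 19.9964
yaw -12.65 q [-0.621  0.384  1.637  0.     1.121  1.17 ]
```

Emit:
drive_tool(rows=[5,0,0,0,-0.08,5,0,0,0,-0.08,5,0,0,0,-0.04,5,0,0,0,0,5,0,0,0,0])

```text
time_s: 7.12
eef_pos: [0.5535, -0.2994, 0.0271]
tool_rot: [[0.913, -0.409, 0.0], [-0.409, -0.913, 0.0], [0.0, -0.0, -1.0]]
force: [-0.8, 2.4, 2.8]
width: 0.0088
grasp_force: 20.0
```

```bash
python3 st.py
```

```text
time_s 7.125
eef_pos [ 0.5535 -0.2994  0.0271]
force [-0.8077  2.3504  2.7554]
wrist_torque [0.4861 0.1042 0.0088]
width 0.0088
grasp_force 19.9984
yaw -24.12 q [-0.621  0.384  1.637  0.     1.121  1.37 ]
```

Emit:
drive_tool(rows=[5,0,0,0,-0.08,5,0,0,0,-0.08,5,0,0,0,-0.08,5,0,0,0,-0.08,5,0,0,0,0,5,0,0,0,0])

```text
time_s: 7.88
eef_pos: [0.5536, -0.2995, 0.027]
tool_rot: [[0.738, -0.675, 0.0], [-0.675, -0.738, 0.0], [0.0, -0.0, -1.0]]
force: [-0.0, 1.7, 2.9]
width: 0.009
grasp_force: 20.0
```

```bash
python3 st.py
```

```text
time_s 7.875
eef_pos [ 0.5536 -0.2995  0.027 ]
force [-0.0198  1.6838  2.939 ]
wrist_torque [ 0.5102 -0.0786  0.0426]
width 0.009
grasp_force 19.9986
yaw -42.42 q [-0.621  0.384  1.637  0.     1.12   1.69 ]
```

R turns freely: width stayed at 9 mm and there was no z torque over 0.92 rad. I'll lift it and carry it to the tray, turning the tool back in the air to keep joint 6 in range.

Emit:
drive_tool(rows=[5,0,0,0,0,5,0,0,10,0,5,0,0,20,0,5,0,0,30,0,5,0,0,30,0,5,0,0,20,0,5,0,0,0,0], grip_force=40)

```text
time_s: 8.75
eef_pos: [0.5546, -0.3007, 0.1398]
tool_rot: [[0.737, -0.676, 0.004], [-0.676, -0.737, -0.003], [0.005, -0.0, -1.0]]
force: [0.7, 0.3, -2.3]
width: 0.0086
grasp_force: 40.0
```

Emit:
drive_tool(rows=[5,-1,10,0,0.02,5,-2,24,0,0.05,5,-3,35,0,0.06,5,-3,35,0,0.06,5,-3,35,0,0.06,5,-3,35,0,0.06,5,-3,35,0,0.06,5,-3,35,0,0.06,5,-3,35,0,0.06,5,-3,35,0,0.06,5,-3,35,0,0.06,5,-3,35,0,0.06,5,-3,35,0,0.06,5,-3,35,0,0.06,5,-3,35,0,0.06,5,-2,21,0,0.05,5,-1,12,0,0.02,5,0,0,0,0,5,0,0,0,0])

```text
time_s: 11.12
eef_pos: [0.5081, 0.2219, 0.1366]
tool_rot: [[0.984, 0.176, -0.001], [0.176, -0.984, -0.0], [-0.001, 0.0, -1.0]]
force: [0.7, -0.1, -1.7]
width: 0.0086
grasp_force: 40.0
```

Holding (−2 N). Now I lower it into the tray and check the force before release.

Emit:
drive_tool(rows=[5,0,0,-25,0,5,0,0,-30,0,5,0,0,-30,0,5,0,0,-18,0,5,0,0,-8,0,5,0,0,-4,0,5,0,0,0,0,5,0,0,0,0])

```text
time_s: 12.12
eef_pos: [0.5092, 0.2227, 0.0229]
tool_rot: [[0.984, 0.177, 0.002], [0.177, -0.984, 0.0], [0.002, -0.0, -1.0]]
force: [0.6, 0.5, -1.4]
width: 0.0088
grasp_force: 40.0
```

```bash
python3 st.py;python3 - <<'E'
from h import *
a=eyes.camera('top');b=eyes.camera('scene')
cv2.imwrite('pics/c4.png',np.hstack([cv2.resize(a[170:310,150:290],(400,400)),cv2.resize(b[150:250,270:370],(400,400),interpolation=2)]))
E
```

```text
time_s 12.125
eef_pos [0.5092 0.2227 0.0229]
force [ 0.6009  0.4693 -1.3725]
wrist_torque [-0.0213  0.034  -0.0084]
width 0.0088
grasp_force 39.9946
yaw 10.19 q [ 0.27   0.231  1.84  -0.     1.069  1.663]
```

View pics/c4.png

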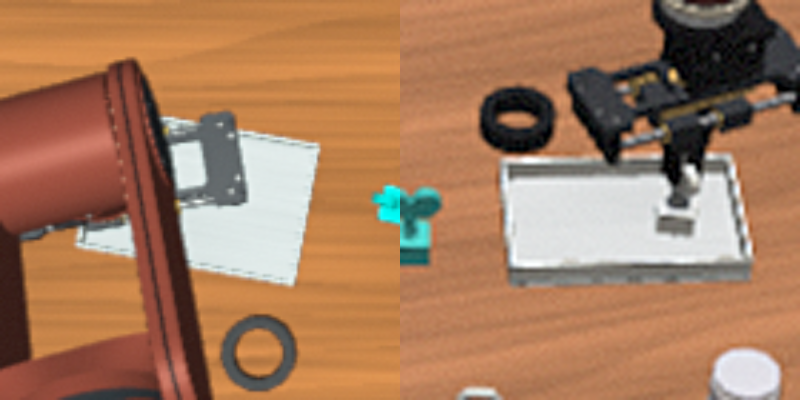

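The nut hangs upright just above the tray floor at about (676,215) in the scene half, inside the walls. I'll lower it the last few mm, release and rise.

Emit:
drive_tool(rows=[5,0,0,-2,0,5,0,0,-1.5,0,5,0,0,0,0,5,0,0,0,0])

```text
time_s: 12.72
eef_pos: [0.5086, 0.2225, 0.019]
tool_rot: [[0.984, 0.177, 0.0], [0.177, -0.984, 0.0], [0.0, -0.0, -1.0]]
force: [-2.3, -0.1, 5.4]
width: 0.0086
grasp_force: 40.0
```

Emit:
drive_tool(rows=[40,0,0,0,0,40,0,0,0,0,40,0,0,0,0,40,0,0,15,0,40,0,0,30,0,40,0,0,40,0,40,0,0,30,0,40,-0.5,-35,0,0.016,40,-0.5,-35,0,0.016,40,-0.5,-35,0,0.016,40,-0.5,-35,0,0.016,40,-0.5,-35,0,0.016,40,-0.6,-35,0,0.016,40,-0.6,-35,0,0.016,40,-0.6,-35,0,0.017,40,-0.6,-35,0,0.017,40,-0.6,-35,0,0.016,40,0,0,0,0,40,0,0,0,0], grip_force=20)

```text
time_s: 15.1
eef_pos: [0.5031, -0.1273, 0.1341]
tool_rot: [[0.943, 0.333, 0.001], [0.333, -0.943, 0.0], [0.001, 0.0, -1.0]]
force: [-0.0, 0.2, 0.5]
width: 0.0401
grasp_force: 0.0
```

```bash
python3 st.py;python3 - <<'E'
from h import *
cv2.imwrite('pics/s5.png',eyes.camera('scene'));cv2.imwrite('pics/t5.png',eyes.camera('top'))
E
```

```text
time_s 15.1
eef_pos [ 0.5031 -0.1273  0.1341]
force [-0.0027  0.2359  0.4767]
wrist_torque [ 0.0618  0.0131 -0.0561]
width 0.0401
grasp_force 0.0
yaw 19.43 q [-0.4    0.008  1.855  0.     1.277  0.831]
```

Emit:
drive_tool(rows=[40,0,0,-30,0,40,0,0,-35,0,40,0,0,-25,0,40,0,0,-11,0,40,0,0,-6,0,40,0,0,0,0,5,0,0,0,0,5,0,0,0,0,5,0,0,0,0,5,0,0,0,0,5,0,0,0,0])

```text
time_s: 16.58
eef_pos: [0.503, -0.1276, 0.0266]
tool_rot: [[0.943, 0.333, 0.0], [0.333, -0.943, -0.0], [0.0, 0.0, -1.0]]
force: [0.7, 0.9, 1.0]
width: 0.0088
grasp_force: 20.0
```

Emit:
drive_tool(rows=[5,0,0,0,-0.08,5,0,0,0,-0.08,5,0,0,0,-0.08,5,0,0,0,-0.08,5,0,0,0,-0.08,5,0,0,0,-0.08,5,0,0,0,0,5,0,0,0,0])

```text
time_s: 17.58
eef_pos: [0.503, -0.1271, 0.0266]
tool_rot: [[0.99, -0.138, 0.0], [-0.138, -0.99, 0.001], [-0.0, -0.001, -1.0]]
force: [-0.0, 4.0, 3.5]
width: 0.009
grasp_force: 20.0
```

```bash
python3 st.py
```

```text
time_s 17.575
eef_pos [ 0.503  -0.1271  0.0266]
force [-0.0482  3.959   3.5413]
wrist_torque [0.831  0.091  0.1386]
width 0.009
grasp_force 19.9914
yaw -7.94 q [-4.000e-01  1.450e-01  1.933e+00  1.000e-03  1.064e+00  1.309e+00]
```

Emit:
drive_tool(rows=[5,0,0,0,-0.06,5,0,0,0,-0.06,5,0,0,0,0,5,0,0,0,0])

```text
time_s: 18.08
eef_pos: [0.5028, -0.1272, 0.0266]
tool_rot: [[0.967, -0.255, -0.0], [-0.255, -0.967, 0.001], [-0.0, -0.0, -1.0]]
force: [-1.7, 4.9, 5.9]
width: 0.0102
grasp_force: 21.9
```

```bash
python3 st.py
```

```text
time_s 18.075
eef_pos [ 0.5028 -0.1272  0.0266]
force [-1.6648  4.9023  5.8894]
wrist_torque [0.9658 0.3951 0.5219]
width 0.0102
grasp_force 21.8823
yaw -14.78 q [-0.4    0.145  1.933  0.     1.065  1.428]
```

L binds: z torque is 0.52 N m and the wing is prying the pads to 10.2 mm. It is the spoiled one, so I release it where it stands and go to the middle screw.

Emit:
drive_tool(rows=[40,0,0,0,0,40,0,0,0,0,40,0,0,0,0,40,0,0,0,0,40,0,0,15,0,40,0,0,30,0,40,0,0,35,0,40,5,-17.3,0,0.12,40,5,-17.3,0,0.12,40,5,-17.3,0,0.12,40,5,-17.3,0,0.12,40,5,-17.2,0,0.118,40,0,0,0,0,40,0,0,0,0,40,0,0,0,0])

```text
time_s: 19.95
eef_pos: [0.5278, -0.2133, 0.1066]
tool_rot: [[0.944, 0.331, -0.0], [0.331, -0.944, 0.0], [0.0, -0.0, -1.0]]
force: [0.1, 0.6, 1.2]
width: 0.0401
grasp_force: 0.0
```

```bash
python3 st.py
```

```text
time_s 19.95
eef_pos [ 0.5278 -0.2133  0.1066]
force [0.1015 0.6222 1.222 ]
wrist_torque [0.0421 0.0254 0.0038]
width 0.0401
grasp_force 0.0
yaw 19.32 q [-0.523  0.157  1.751  0.     1.233  0.711]
```

Emit:
drive_tool(rows=[40,0,0,-30,0,40,0,0,-30,0,40,0,0,-14,0,40,0,0,-6,0,40,0,0,0,0,5,0,0,0,0,5,0,0,0,0,5,0,0,0,0,5,0,0,0,0,5,0,0,0,0])

```text
time_s: 21.2
eef_pos: [0.528, -0.214, 0.0266]
tool_rot: [[0.944, 0.331, 0.0], [0.331, -0.944, 0.0], [0.0, 0.0, -1.0]]
force: [-0.3, 0.7, 0.9]
width: 0.0092
grasp_force: 20.0
```

Emit:
drive_tool(rows=[5,0,0,0,-0.08,5,0,0,0,-0.08,5,0,0,0,-0.08,5,0,0,0,-0.08,5,0,0,0,-0.08,5,0,0,0,-0.08,5,0,0,0,-0.06,5,0,0,0,-0.06,5,0,0,0,0,5,0,0,0,0])

```text
time_s: 22.45
eef_pos: [0.5281, -0.2136, 0.0266]
tool_rot: [[0.966, -0.258, 0.0], [-0.258, -0.966, 0.001], [-0.0, -0.001, -1.0]]
force: [-0.5, 3.1, 3.6]
width: 0.009
grasp_force: 20.0
```

```bash
python3 st.py
```

```text
time_s 22.45
eef_pos [ 0.5281 -0.2136  0.0266]
force [-0.5165  3.1063  3.5949]
wrist_torque [0.6793 0.0917 0.0241]
width 0.009
grasp_force 19.9946
yaw -14.96 q [-5.230e-01  2.570e-01  1.800e+00  1.000e-03  1.085e+00  1.308e+00]
```

M is free (0.02 N m at 0.6 rad). I'll turn it 0.4 rad further, then lift.

Emit:
drive_tool(rows=[5,0,0,0,-0.08,5,0,0,0,-0.08,5,0,0,0,-0.08,5,0,0,0,-0.08,5,0,0,0,-0.08,5,0,0,0,0])

```text
time_s: 23.2
eef_pos: [0.5282, -0.2134, 0.0266]
tool_rot: [[0.789, -0.614, 0.0], [-0.614, -0.789, 0.001], [-0.0, -0.001, -1.0]]
force: [0.8, 5.1, 4.2]
width: 0.0088
grasp_force: 20.0
```

```bash
python3 st.py
```

```text
time_s 23.2
eef_pos [ 0.5282 -0.2134  0.0266]
force [0.8306 5.1228 4.2434]
wrist_torque [ 1.0858 -0.0925 -0.0205]
width 0.0088
grasp_force 20.002
yaw -37.86 q [-5.230e-01  2.570e-01  1.800e+00  1.000e-03  1.085e+00  1.708e+00]
```

Emit:
drive_tool(rows=[5,0,0,0,0,5,0,0,10,0,5,0,0,20,0,5,0,0,30,0,5,0,0,30,0,5,0,0,20,0,5,0,0,0,0,5,0,0,0,0], grip_force=40)

```text
time_s: 24.2
eef_pos: [0.5271, -0.2137, 0.1353]
tool_rot: [[0.789, -0.615, -0.002], [-0.615, -0.789, 0.001], [-0.002, 0.0, -1.0]]
force: [-1.0, 0.9, -4.0]
width: 0.0086
grasp_force: 40.0
```

Emit:
drive_tool(rows=[5,-1,12,0,0.03,5,-2.5,24,0,0.06,5,-3.2,31,0,0.075,5,-3.2,31,0,0.075,5,-3.2,31,0,0.075,5,-3.2,31,0,0.075,5,-3.2,31,0,0.075,5,-3.2,31,0,0.075,5,-3.2,31,0,0.075,5,-3.2,31,0,0.075,5,-3.2,31,0,0.075,5,-2,20,0,0.05,5,-1.2,12,0,0.03,5,0,0,0,0,5,0,0,0,0])

```text
time_s: 26.08
eef_pos: [0.4923, 0.1327, 0.1363]
tool_rot: [[0.983, 0.182, -0.0], [0.182, -0.983, -0.0], [-0.0, 0.0, -1.0]]
force: [0.7, 0.1, -3.6]
width: 0.0088
grasp_force: 40.0
```

Emit:
drive_tool(rows=[5,0,0,-25,0,5,0,0,-30,0,5,0,0,-30,0,5,0,0,-18,0,5,0,0,-8,0,5,0,0,-4,0,5,0,0,-2,0,5,0,0,-1,0,5,0,0,0,0,5,0,0,0,0])

```text
time_s: 27.32
eef_pos: [0.4927, 0.1331, 0.0188]
tool_rot: [[0.983, 0.182, 0.001], [0.182, -0.983, 0.0], [0.001, 0.0, -1.0]]
force: [0.3, 0.1, -2.2]
width: 0.0084
grasp_force: 40.0
```

Emit:
drive_tool(rows=[5,0,0,-1,0,5,0,0,0,0,40,0,0,0,0,40,0,0,0,0,40,0,0,0,0,40,0,0,15,0,40,0,0,30,0,40,0,0,40,0,40,0,0,40,0,40,-20,-40,20,0,40,-20,-50,20,0,40,-20,-60,0,0,40,-20,-60,0,0,40,-10,-60,0,0,40,0,-60,0,0,40,0,-60,0,0,40,0,-60,0,0,40,0,0,0,0,40,0,0,0,0])

```text
time_s: 29.7
eef_pos: [0.4027, -0.3152, 0.1828]
tool_rot: [[0.983, 0.181, 0.0], [0.181, -0.983, 0.001], [0.0, -0.001, -1.0]]
force: [0.2, -0.4, -0.1]
width: 0.0402
grasp_force: 0.0
```

```bash
python3 st.py;python3 - <<'E'
from h import *
a=eyes.camera('top');b=eyes.camera('scene')
cv2.imwrite('pics/f.png',np.hstack([cv2.resize(a[120:320,160:460],(400,267)),cv2.resize(b[160:290,140:370],(400,267),interpolation=2)]))
t=cv2.imread('pics/t0.png')
E
```

```text
time_s 29.7
eef_pos [ 0.4027 -0.3152  0.1828]
force [ 0.1535 -0.4015 -0.1489]
wrist_torque [0.056  0.0368 0.0417]
width 0.0402
grasp_force 0.0
yaw 10.43 q [-0.819 -0.052  1.82   0.     1.373  0.57 ]
```

View pics/f.png

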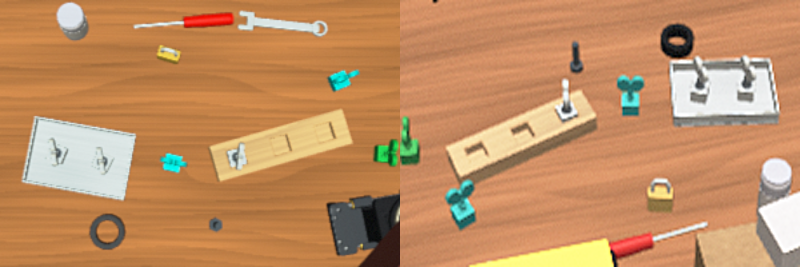

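The final picture shows two nuts upright in the tray, at top-half (57,152) and (103,160). The spoiled one is upright in its rack socket at (236,157), and the bystanders are in place.

```bash
python3 -c "
from h import *
print(order.finish_job())"
```

```text
the job is handed in; nothing more can be done
None
```

I tried all three screws: the two that turn freely now stand upright in the steel tray, and the one that bound is upright in its rack socket. The other things on the counter look unmoved in the last picture, and the job is handed in, with no verdict returned.

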